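# Load the sole press and poise its plate

## Task

Get the sole press ready for the next sole: stand the thick locating stud in the wide bore of the die block and the slim one in the narrow bore, each right down on its head, while the hinged press plate still lies back on its rest. Then grip the plate's handle bar, swing the plate up to its over-centre balance point (upright) and finish still holding it there, still and poised, so that I can bring it down with a touch. Do not let the plate fall forward towards shut, and leave the other things on the bench where they are.

Things in the scene. Friction and masses are not known exactly. Their poses are not given: they have to be found in the camera images.
- press: Fixed sole press: base 210 x 290; aluminium die block, top 50 above the table, spanning x -82 to +22, y -100 to +100 of this frame; two blue hinge cheeks at y +-124, tops 85 up; rest bar along y at x +111, 125 up, behind the plate. Origin in its middle at table height; x from die block towards hinge (roughly away from the robot), y along the hinge axis, z up.
- bore_wide (a point): Mouth centre of the wide bore, 22 diameter, 36 deep, vertical, in the die block's top, at (-30, +55) of the press frame, 50 above the table. Has a 2 chamfer. It takes the thick stud.
- bore_narrow (a point): Mouth centre of the narrow bore, 16 diameter, 36 deep, vertical, at (-30, -55) of the press frame, 50 above the table. Has a 2 chamfer. It takes the slim stud.
- stud_thick: Loose steel locating stud standing upright on the table: shank 20 diameter x 30 long below, round head 28 diameter x 18 high on top (48 in all), 0.10 to 0.2 kg. Origin at the centre of the shank's foot, z up along the stud. Home when the head's underside lies on the die block, foot 30 below the bore's mouth.
- stud_slim: The same with shank 14 diameter x 30 long and head 22 diameter x 18 high (48 in all), 0.06 to 0.11 kg. Origin at the centre of the shank's foot, z up along the stud.
- plate (a joint): Angle (rad) of the hinged press plate (flap): 0 = lying level over the die block (shut), 1.571 = upright, 2.0 = lying back on its rest, where it starts. Plate 100 x 200 x 14 aluminium, 0.5 to 0.75 kg, symmetrical about its mid-plane through hinge axis and bar, so it balances at 1.571. Hinge friction (0.01 N m) is too small to hold it: let go off balance it falls.
- hinge (a point): Middle of the hinge axis, at x +75 of the press frame, 75 above the table; the axis runs along the press y.
- bar (a point): Middle of the plate's handle: round steel bar 14 thick, 124 long, parallel to the hinge, 170 from the hinge axis, on two 10 thick stems 55 either side of this point; 38 open between bar and plate edge. Plate upright: straight above the hinge, 245 above the table; plate on its rest: 71 beyond the hinge, 230 up. Axes turn with the plate: y along the bar.
- sole_a: Bystander, not to be disturbed: black rubber shoe sole, 277 long x 84 x 20, lying flat at the right of the table. Origin at or near the middle of its underside.
- last: Bystander, not to be disturbed: wooden shoe last, 250 long, 100 high, at the left. Origin at or near the middle of its underside.
- glue_tin: Bystander, not to be disturbed: closed round tin, 70 diameter x 75 high, beyond the studs. Origin at or near the middle of its underside.
- canister: Bystander, not to be disturbed: white plastic block-shaped canister, 85 x 85 x 100, at the far side. Origin at or near the middle of its underside.
- heel: Bystander, not to be disturbed: black rubber heel block, 60 x 52 x 30, near the robot. Origin at or near the middle of its underside.
Not all that is in view belongs to the job. What is shaped like the stud_thick but orange or pink is not meant.

How it is judged:
By the outcome, as a careful person would: the job done as asked, in the order asked, and still so for the second after the job is handed in, while the arm keeps its last pose, push and grip.
It also fails if it takes over 72 s, if anything falls off the work surface, if the arm or the gripper's body presses on something with over 40 N, if the wrist force passes 120 N, or if a joint passes its speed limit or range.

## Robot

A 6-joint arm with a two-finger parallel gripper is mounted at the origin on the work surface. World frame = base frame: x ahead of the robot, y to its left, z up, the work surface at z = 0. Lengths are in m, angles in rad, forces in N, time in s.
With the tool pointing down it reaches from about 0.325 to 0.9 m from the base axis. Payload 6.1 kg.
Tool frame: the origin (TCP) lies between the finger pads; the fingertips stand 11 mm ahead of it and the grasp point (between the pads) lies 8 mm behind it; z points along the fingers, y is the direction in which the jaws open and shut (so a half turn about z gives the same grasp; the last joint's range is limited). The gripper opens to 87 mm and grips with 3 to 60 N. Pads are 19 mm wide; open, the fingers measure 117 mm over their backs; the gripper's body (75 mm by 190 mm) begins 51 mm behind the grasp point.
Start: joints at [-1.406, 0.22, 1.526, -0, 1.395, -0.126], TCP at [0.179, -0.599, 0.234] pointing down, gripper open.
Joint ranges: [-2.98, 2.98], [-0.91, 2.08], [0.09, 2.57], [-1.24, 4.39], [0.2, 2.65], [-2.68, 2.68]. Speed limits (rad/s): [2.57, 2.57, 3.01, 3.14, 3.14, 3.14].

## Interface

Orientations are given as a 3x3 rotation matrix whose columns are the frame's x, y, z axes.
In Python, from cell import readout, cams, ticket gives the robot as it stands.
- The arm moves only by the tool apply_moves, never from a script. Its argument "motion" is a list of rows, each a list of 7 numbers: the shift along the world's x, y, z in cm, then the turn, a rotation vector about the world's x, y, z in rad, then the finger opening in cm, from 0 to 8.7. A call has 1 to 12 rows; each row is the pose to reach, as a shift and turn from the pose commanded when the call began; what a row does not reach only later rows make up. A row lasts 1/8 s, in which the tool goes at most 62.5 mm and 10.7 degrees, less where a joint would pass 70% of its speed; a pose out of reach is approached as far as the arm can. A call with a gripper value outside its range is refused whole. The fingers move at their own pace and stop on an object; the grip force is fixed at half the most. Time passes only in rows, so rows that repeat a pose let the fingers close. It gives the time, the measured TCP pose, the force and the opening at its end, in the units of the state.
- readout.get_state(): the state, without advancing time (a new reading comes with each control period).
- cams.snapshot(name): name is "scene" or "top" or "wrist"; returns (picture, depth): 480x640x3 uint8, red, green, blue; 480x640 float32, m along the optical axis (not along the pixel's ray), 0 where there is no reading.
- cams.camera_info(name): a dict with "K" (3x3 intrinsics, pixels), "rvec" (rotation vector, rad) and "tvec" (3), from world to camera coordinates, as OpenCV has them. Camera axes: x right, y down, z forward; pixel columns grow to the right and rows downward; lengths in m; the calibration is good to about 2 mm. A picture is of the moment at which its call begins: read the wrist's pose just before it. camera_info takes no time and is no camera call; for the wrist camera it gives the pose at the moment of the call.
- ticket.job_done(): hands the job in, once; it reports no verdict.
The state is a dict: "time_s": time; "qpos": joint angles; "joint_velocities": joint speeds; "tau": joint torques, N m; "ee_pos": TCP position; "eef_rot": TCP orientation; "contact_force": force on the tool from outside, world axes, zero at the start; "moment": the same for the moment, N m; "gripper_width": finger opening in m.
Only numpy, scipy, OpenCV 4.12 (cv2) and the standard library are available. Lean on these libraries where they do the work, as an engineer would, in place of code of your own. Each camera call takes 0.05 s, during which the arm holds its last target. There are 200 camera calls.

## Working session

There is one attempt and no reset: what is moved stays moved. The work goes in short steps, Python scripts to look and compute and a tool call to move; the robot and the scene stay as the last step left them, time stands still between calls to the robot, and variables do not carry over. Pictures are saved under pics/ and viewed, about 8 in all and at most 12, crops included, and the job is handed in when it is done.

Besides the shell and the picture viewer there is one more tool, called as name([rows], argument=value, ...), one row to a line, values as JSON. apply_moves: Moves the arm, as the interface text tells. Its arguments: {"type":"object","properties":{"motion":{"type":"array"}},"required":["motion"]}

```bash
mkdir -p pics; ls; cat > h.py <<'E'
import numpy as np, cv2
from cell import readout, cams, ticket
def snap(name):
    info=cams.camera_info(name); p,d=cams.snapshot(name); return p,d,info
def save(fn,p): cv2.imwrite('pics/'+fn,cv2.cvtColor(p,cv2.COLOR_RGB2BGR))
def ray(info,u,v):
    R=cv2.Rodrigues(np.array(info['rvec'],float))[0]; t=np.array(info['tvec'],float).ravel()
    K=np.array(info['K']); r=R.T@np.linalg.inv(K)@np.array([u,v,1.]); return -R.T@t, r
def atz(info,u,v,z):
    c,r=ray(info,u,v); return c+r*(z-c[2])/r[2]
def cloud(info,d):
    v,u=np.indices(d.shape); K=np.array(info['K'])
    P=np.stack([(u-K[0,2])/K[0,0]*d,(v-K[1,2])/K[1,1]*d,d],-1)
    R=cv2.Rodrigues(np.array(info['rvec'],float))[0]; t=np.array(info['tvec'],float).ravel()
    return (P-t)@R
def proj(info,P):
    return cv2.projectPoints(np.array(P,float).reshape(-1,3),np.array(info['rvec'],float),np.array(info['tvec'],float),np.array(info['K'],float),None)[0].reshape(-1,2)
E
python3 - <<'E'
from h import *
import pickle
for n in('scene','top'):
    s=snap(n); save(n+'.png',s[0]); pickle.dump(s,open(n+'.pkl','wb'))
print(readout.get_state())
E
```

```text
pics
{'time_s': 0.1, 'qpos': array([-1.40610738e+00,  2.21182623e-01,  1.52747219e+00, -3.44436204e-05,
        1.39474807e+00, -1.26094344e-01]), 'joint_velocities': array([ 0.00020257, -0.0006144 , -0.00144237, -0.00144725, -0.0008345 ,
        0.00072199]), 'tau': array([-2.35982197e-04, -4.95945740e+01, -3.88519084e+01,  7.01434747e-02,
        5.15954895e-02, -4.76362084e-05]), 'ee_pos': array([ 0.17908752, -0.59822081,  0.23253773]), 'eef_rot': array([[ 9.58017892e-01,  2.86708230e-01, -3.30231020e-04],
       [ 2.86708355e-01, -9.58016258e-01,  1.78017431e-03],
       [ 1.94023940e-04, -1.80011883e-03, -9.99998361e-01]]), 'contact_force': array([-0.21089648,  0.64215615,  0.68778068]), 'moment': array([ 0.00490213, -0.00503282, -0.01390226]), 'gripper_width': 0.08704573973314182}
```

View pics/top.png

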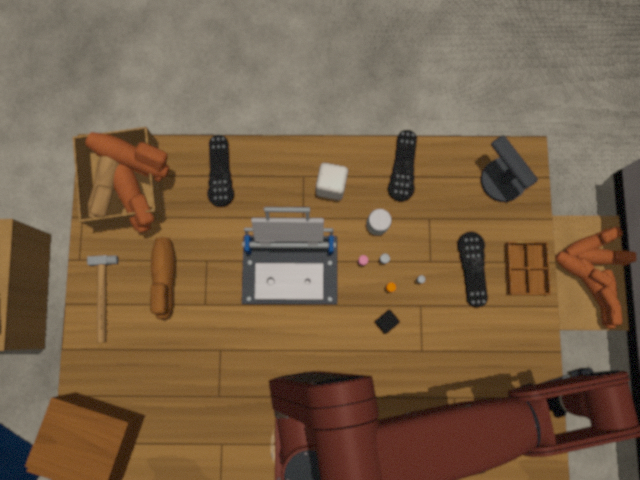

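View pics/scene.png

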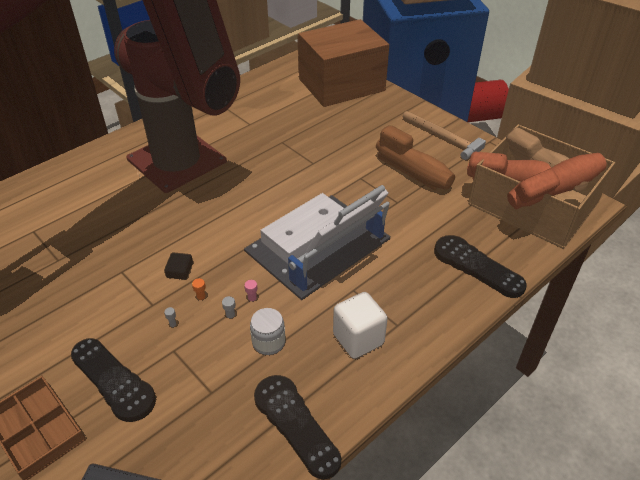

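Top view: stud candidates are pink (363,260), grey (384,259), orange (391,287) and grey (421,280). Pink and orange are decoys. The left grey one looks thick and the right one slim. I'll check in a close crop and measure.

```bash
python3 - <<'E'
from h import *
import pickle
p,d,i=pickle.load(open('top.pkl','rb')); P,D,I=pickle.load(open('scene.pkl','rb'))
a=cv2.resize(p[190:310,230:440],None,fx=3.8,fy=3.8,interpolation=cv2.INTER_CUBIC)[:, :800]
b=cv2.resize(P[240:340,140:300],None,fx=2.5,fy=1.4,interpolation=cv2.INTER_CUBIC)
b=cv2.resize(P[270:340,150:280],None,fx=2,fy=2,interpolation=cv2.INTER_CUBIC)
o=np.zeros((600,800,3),np.uint8); o[:a.shape[0],:a.shape[1]]=a; o[458:458+140,:260]=b
save('crop1.png',o)
C=cloud(i,d)
for n,(u,v) in dict(g1=(384,259),g2=(421,280),pink=(363,260),orange=(391,287),boreL=(270,281),boreR=(307,281)).items():
    print(n,d[v,u],C[v,u].round(4),atz(i,u,v,.048).round(4))
    m=(C[v-9:v+10,u-9:u+10,2]>.04); q=C[v-9:v+10,u-9:u+10][m]; print(len(q), q.mean(0).round(4),np.ptp(q,0).round(4))
    
# decent die block top: z~.05
m=(abs(C[...,2]-.05)<.006); vv,uu=np.where(m); k=(uu>245)&(uu<335)&(vv>250)&(vv<310)
q=np.c_[uu[k],vv[k]].astype(np.float32); r=cv2.minAreaRect(q); print(r); w=np.array([atz(i,*x,.05) for x in cv2.boxPoints(r)]);print(w.round(4), w.mean(0))
E
```

```text
g1 1.7184474 [ 0.5432 -0.2173  0.0416] [ 0.5423 -0.2165  0.048 ]
67 [ 0.5443 -0.2193  0.0477] [0.0268 0.0249 0.0205]
g2 1.7037407 [ 0.4802 -0.3258  0.0455] [ 0.48   -0.3254  0.048 ]
43 [ 0.4746 -0.3111  0.1268] [0.1883 0.3249 1.7046]
pink 1.7108704 [ 0.5389 -0.1537  0.0487] [ 0.539  -0.1538  0.048 ]
67 [ 0.5322 -0.15    0.0978] [0.2481 0.156  1.7039]
orange 1.7002448 [ 0.4589 -0.2363  0.0457] [ 0.4587 -0.236   0.048 ]
66 [ 0.4564 -0.2331  0.0724] [0.1671 0.2385 1.7044]
boreL 1.7392925 [0.4785 0.1257 0.0104] [0.4747 0.1228 0.048 ]
315 [0.4742 0.1224 0.0546] [0.198  0.16   1.7042]
boreR 1.7380183 [0.479  0.0134 0.0115] [0.4753 0.013  0.048 ]
333 [0.4735 0.0127 0.065 ] [0.199  0.0539 1.7044]
((290.4182434082031, 275.8516540527344), (82.02437591552734, 47.71751022338867), 1.3971810340881348)
[[ 0.4218  0.1841  0.05  ]
 [ 0.5642  0.1841  0.05  ]
 [ 0.5594 -0.0612  0.05  ]
 [ 0.4172 -0.0577  0.05  ]] [0.49064694 0.06231859 0.05      ]
```

View pics/crop1.png

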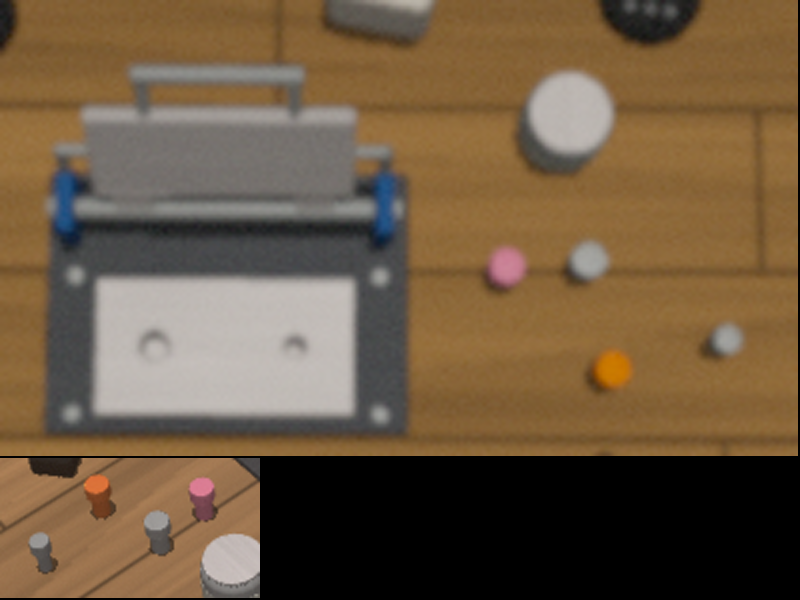

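The crop shows the grey stud at (588,261) is thick and the grey one at (727,341) is slim. Pink and orange are decoys. The wide bore is at crop (155,346), the left one, and the narrow bore is at (294,346). Now the coarse press pose, then I'll go over the thick stud.

```bash
python3 - <<'E'
from h import *
import pickle
p,d,i=pickle.load(open('top.pkl','rb'))
f=lambda x,y,z:atz(i,(x+.5)/3.8+229.5,(y+.5)/3.8+189.5,z)
c=[f(95,277,.05),f(355,277,.05),f(357,414,.05),f(93,414,.05)]
print(np.round(c,4)); print('bores',f(155,346,.05),f(294,346,.05))
print('hinge ends',f(60,208,.075),f(393,208,.075)); print('bar ends', f(131,73,.235),f(303,73,.235))
print('studs',f(588,261,.048),f(727,341,.048))
E
```

```text
[[ 0.5295  0.1695  0.05  ]
 [ 0.5305 -0.0345  0.05  ]
 [ 0.4233 -0.0363  0.05  ]
 [ 0.4223  0.1686  0.05  ]]
bores [0.47545302 0.12139971 0.05      ] [0.47601003 0.01293149 0.05      ]
hinge ends [0.58009414 0.19522717 0.075     ] [ 0.58138951 -0.06355279  0.075     ]
bar ends [0.65105278 0.1275796  0.235     ] [0.65164838 0.00543454 0.235     ]
studs [ 0.54440932 -0.2176783   0.048     ] [ 0.48186691 -0.32525375  0.048     ]
```

apply_moves([
  [5,6,0,0,0,-0.1,6],
  [10,12,0,0,0,-0.2,5],
  [15,18,0,0,0,-0.29,5],
  [20,23,0,0,0,-0.29,5],
  [25,28,0,0,0,-0.29,5],
  [30,32,0,0,0,-0.29,5],
  [30,32,0,0,0,-0.29,5],
  [30,32,0,0,0,-0.29,5],
  [30,32,0,0,0,-0.29,5],
])

```text
time_s: 1.23
ee_pos: [0.4789, -0.2786, 0.233]
eef_rot: [[1.0, 0.002, -0.001], [0.002, -1.0, 0.0], [-0.001, -0.0, -1.0]]
contact_force: [-0.1, -1.6, -0.3]
gripper_width: 0.0499
```

```bash
python3 - <<'E'
from h import *
import pickle
s=snap('wrist'); pickle.dump(s,open('w1.pkl','wb')); p,d,i=s
print(proj(i,[[.544,-.218,.048],[.482,-.325,.048]]), ray(i,320,240))
save('w1.png',p)
C=cloud(i,d); m=(abs(C[...,2]-.048)<.006)
n,l,st,ce=cv2.connectedComponentsWithStats(m.astype(np.uint8))
for k in range(1,n):
    if st[k,4]>200: 
        (u,v),r=cv2.minEnclosingCircle(np.argwhere(l==k)[:,::-1].astype(np.float32)); print(st[k],ce[k],atz(i,*ce[k],.048).round(4),C[l==k].mean(0).round(4),p[l==k].mean(0))
E
```

```text
[[241.95102429 124.96423798]
 [376.63052284 203.39206929]] (array([ 0.56330562, -0.27782967,  0.38322076]), array([-0.31967154, -0.0025287 , -0.94764738]))
[183   0  67  15 261] [222.28735632   8.19157088] [ 0.6249 -0.2083  0.048 ] [ 0.6249 -0.2083  0.0482] [142.21072797 137.19923372 126.56704981]
[ 19  31  25  73 736] [32.06793478 67.42119565] [ 0.5851 -0.064   0.048 ] [ 0.5849 -0.0641  0.0481] [ 56.40625     72.60461957 100.65081522]
[ 226  105   37   37 1029] [244.19436346 122.84742468] [ 0.5456 -0.2198  0.048 ] [ 0.5455 -0.2196  0.047 ] [237.75121477 234.77162293 230.34499514]
[ 144  112   37   37 1040] [162.07788462 129.68076923] [ 0.5403 -0.1558  0.048 ] [ 0.5402 -0.1554  0.047 ] [244.47115385 190.80961538 214.71923077]
[   0  146   40  125 3380] [ 14.18786982 218.18639053] [ 0.4686 -0.0252  0.048 ] [ 0.468  -0.0255  0.0485] [227.17071006 224.32455621 222.18757396]
[365 188  27  26 542] [378.25645756 200.52214022] [ 0.4844 -0.3262  0.048 ] [ 0.4841 -0.3264  0.0469] [141.15498155 135.35239852 129.11623616]
[254 212  33  33 836] [270.21889952 228.08014354] [ 0.4606 -0.2371  0.048 ] [ 0.4602 -0.237   0.047 ] [188.98923445  98.77272727  27.95334928]
```

View pics/w1.png

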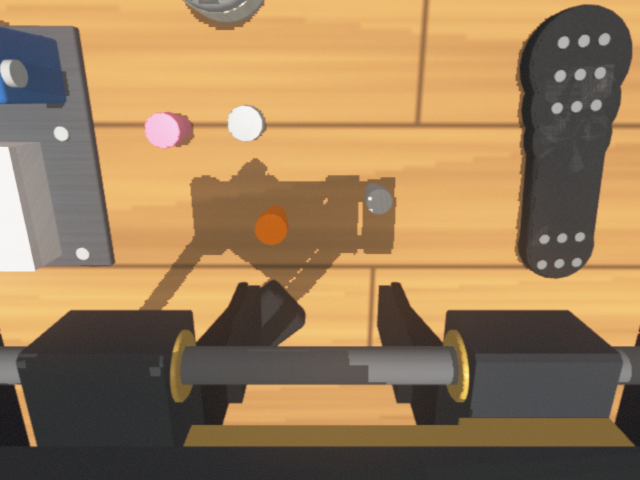

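Wrist view: thick stud at (244,123), slim at (378,200), pink and orange clearly separate. Both agree with the top camera to about 2 mm. Grasping the thick stud by its head.

apply_moves([
  [3.5,3,-4,0,0,0,4.4],
  [6.6,6,-8,0,0,0,4.4],
  [6.6,6,-12,0,0,0,4.4],
  [6.6,6,-15.5,0,0,0,4.4],
  [6.6,6,-17.5,0,0,0,4.4],
  [6.6,6,-19,0,0,0,4.4],
  [6.6,6,-19,0,0,0,4.4],
  [6.6,6,-19,0,0,0,2],
  [6.6,6,-19,0,0,0,2],
  [6.6,6,-19,0,0,0,2],
  [6.6,6,-19,0,0,0,2],
])

```text
time_s: 2.65
ee_pos: [0.5461, -0.2193, 0.0447]
eef_rot: [[1.0, 0.001, 0.002], [0.001, -1.0, -0.001], [0.002, 0.001, -1.0]]
contact_force: [0.6, 0.4, 4.9]
gripper_width: 0.027
```

apply_moves([
  [0,0,3,0,0,0,2],
  [0,0,8,0,0,0,2],
  [-2,4,13,0,0,0,2],
  [-4,9,17,0,0,0,2],
  [-6.5,14,19,0,0,0,2],
  [-9,19,19,0,0,0,2],
  [-11.5,24,19,0,0,0,2],
  [-13.5,28.5,19,0,0,0,2],
  [-13.5,28.5,19,0,0,0,2],
  [-13.5,28.5,19,0,0,0,2],
  [-13.5,28.5,19,0,0,0,2],
])

```text
time_s: 4.03
ee_pos: [0.4105, 0.0653, 0.2334]
eef_rot: [[1.0, -0.001, -0.0], [-0.001, -1.0, -0.0], [-0.0, 0.0, -1.0]]
contact_force: [-0.2, -0.2, -1.9]
gripper_width: 0.0272
```

```bash
python3 - <<'E'
from h import *
import pickle
s=snap('wrist'); pickle.dump(s,open('w2.pkl','wb')); p,d,i=s
save('w2.png',p); st=readout.get_state(); print(st['ee_pos'],st['eef_rot'].round(4),st['gripper_width'],st['contact_force'])
C=cloud(i,d); m=(abs(C[...,2]-.05)<.005)&(p.min(-1)>110)
u=m.astype(np.uint8); n,l,q,ce=cv2.connectedComponentsWithStats(u); k=1+q[1:,4].argmax(); M=(l==k).astype(np.uint8)
cs,h=cv2.findContours(M,cv2.RETR_CCOMP,cv2.CHAIN_APPROX_NONE)
for c,hh in zip(cs,h[0]):
    if len(c)>25:
        if hh[3]<0: r=cv2.minAreaRect(c); print('outer',r,[atz(i,*x,.05).round(4) for x in cv2.boxPoints(r)])
        else: e=cv2.fitEllipse(c); print('hole',e,atz(i,*e[0],.05).round(4))
E
```

```text
[0.41056896 0.06526221 0.23337365] [[ 1.e+00 -1.e-03 -4.e-04]
 [-1.e-03 -1.e+00 -1.e-04]
 [-4.e-04  1.e-04 -1.e+00]] 0.026818283544414317 [-1.02051407  0.16624479 -0.90121961]
outer ((317.5, 123.0), (140.0, 271.0), 90.0) [array([0.5273, 0.1664, 0.05  ]), array([ 0.5273, -0.0322,  0.05  ]), array([ 0.4228, -0.0424,  0.05  ]), array([0.4227, 0.1768, 0.05  ])]
hole ((388.34075927734375, 125.9693603515625), (20.81682777404785, 22.2293643951416), 32.18959426879883) [0.4754 0.0126 0.05  ]
hole ((247.27236938476562, 125.77720642089844), (28.115657806396484, 30.18053436279297), 147.49993896484375) [0.4755 0.1213 0.05  ]
```

View pics/w2.png

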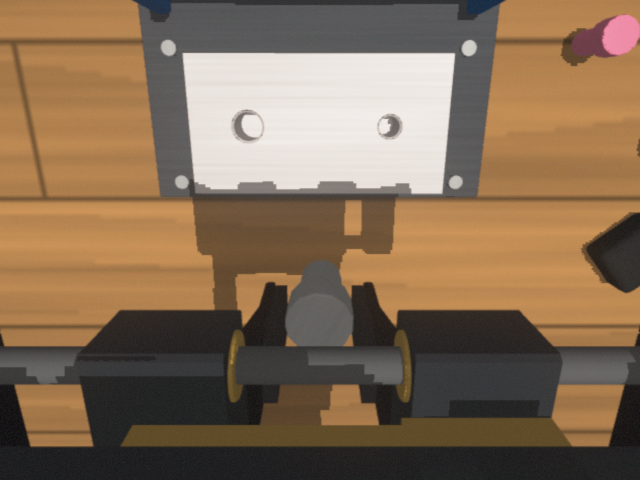

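The wide bore is at (247,126) and the narrow one at (388,126). The stud hangs straight in the jaws. The bores are at the block's centre in x, about 0.4753, with y of 0.122 and 0.012. Going above the wide bore.

apply_moves([
  [3,3,-2,0,0,0,2],
  [6.55,5.7,-5,0,0,0,2],
  [6.55,5.7,-9,0,0,0,2],
  [6.55,5.7,-12,0,0,0,2],
  [6.55,5.7,-13.2,0,0,0,2],
  [6.55,5.7,-13.2,0,0,0,2],
  [6.55,5.7,-13.2,0,0,0,2],
])

```text
time_s: 4.95
ee_pos: [0.477, 0.123, 0.1031]
eef_rot: [[1.0, 0.0, 0.003], [0.0, -1.0, 0.0], [0.003, -0.0, -1.0]]
contact_force: [-0.1, -0.3, -0.9]
gripper_width: 0.0273
```

```bash
python3 - <<'E'
from h import *
s=snap('wrist'); p,d,i=s
st=readout.get_state(); print(st['ee_pos'],st['eef_rot'].round(4),st['contact_force'])
print(proj(i,[[.4753,.122,.05],[.4753,.012,.05]]))
a=p[200:440,190:450]; S=snap('scene'); x,y=proj(S[2],[.4753,.122,.06])[0].astype(int); print(x,y)
b=S[0][y-50:y+50,x-60:x+60]
o=np.zeros((480,800,3),np.uint8); o[:,:520]=0; o[:480,:390]=cv2.resize(a,(390,480)); o[:340,392:800]=cv2.resize(b,(408,340)); save('ins1.png',o)
E
```

```text
[0.47708613 0.12312739 0.10324906] [[ 1.e+00  4.e-04  3.e-03]
 [ 4.e-04 -1.e+00  2.e-04]
 [ 3.e-03 -2.e-04 -1.e+00]] [-0.44053209 -0.65580085 -0.94446491]
[[322.29474211 272.20841921]
 [532.45567503 272.44017142]]
323 207
```

View pics/ins1.png

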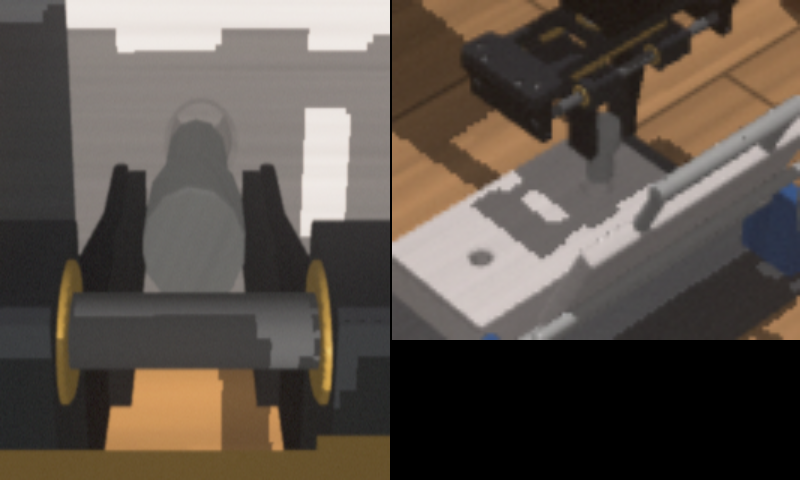

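```bash
python3 - <<'E'
from h import *
s=snap('wrist'); p,d,i=s
st=readout.get_state(); print(st['ee_pos'])
a=p[240:360,270:370]; a=cv2.convertScaleAbs(a,alpha=1.3); save('ins2.png',cv2.resize(a,None,fx=5,fy=5,interpolation=cv2.INTER_CUBIC))
f=proj(i,[st['ee_pos']+[-.0006,0,-.0447],st['ee_pos']+[-.0006,0,.0033]]);print('foot,headtop',(f-[270,240])*5)
print('bore',(proj(i,[.4753,.122,.05])-[270,240])*5)
E
```

```text
[0.47674954 0.12325455 0.10298072]
foot,headtop [[251.40128964 184.48482762]
 [252.63408675 426.9652497 ]]
bore [[263.20018621 160.40452297]]
```

View pics/ins2.png

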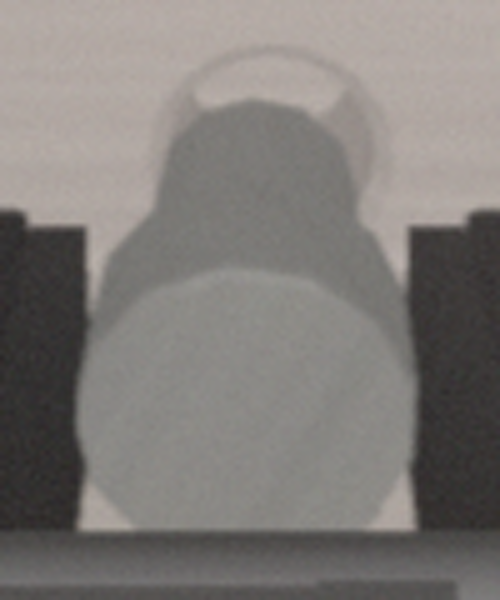

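The stud foot (258) sits left of the bore (270) by 12 crop px, about 1.2 mm in y, with x within about 0.5 mm. Correcting that and descending slowly.

apply_moves([
  [-0.06,-0.12,0,0,0,0,2],
  [-0.06,-0.12,-0.4,0,0,0,2],
  [-0.06,-0.12,-0.8,0,0,0,2],
  [-0.06,-0.12,-1.2,0,0,0,2],
  [-0.06,-0.12,-1.6,0,0,0,2],
  [-0.06,-0.12,-1.6,0,0,0,2],
])

```text
time_s: 5.85
ee_pos: [0.4749, 0.122, 0.085]
eef_rot: [[1.0, 0.001, -0.001], [0.001, -1.0, -0.0], [-0.001, 0.0, -1.0]]
contact_force: [0.1, -0.4, -1.6]
gripper_width: 0.0271
```

It is 10 mm in with no force. Continuing down and releasing.

apply_moves([
  [0,0,-0.5,0,0,0,2],
  [0,0,-1.0,0,0,0,2],
  [0,0,-1.5,0,0,0,2],
  [0,0,-1.9,0,0,0,2],
  [0,0,-1.9,0,0,0,2],
])

```text
time_s: 6.48
ee_pos: [0.475, 0.1219, 0.0661]
eef_rot: [[1.0, 0.001, -0.0], [0.001, -1.0, -0.0], [-0.0, 0.0, -1.0]]
contact_force: [1.2, -1.7, -2.9]
gripper_width: 0.0269
```

apply_moves([
  [0,0,0,0,0,0,4.4],
  [0,0,0,0,0,0,4.4],
  [0,0,0,0,0,0,4.4],
  [0,0,2,0,0,0,4.4],
  [0,0,6,0,0,0,4.4],
  [0,-3,10,0,0,0,4.4],
  [0,-8,14,0,0,0,4.4],
  [0,-8,16,0,0,0,4.4],
  [0,-8,16,0,0,0,4.4],
])

```text
time_s: 7.6
ee_pos: [0.4764, 0.0415, 0.2286]
eef_rot: [[1.0, -0.0, 0.005], [-0.0, -1.0, -0.0], [0.005, 0.0, -1.0]]
contact_force: [0.0, 0.2, -0.4]
gripper_width: 0.0444
```

```bash
python3 - <<'E'
from h import *
for n in('wrist','top'):
    p,d,i=snap(n); C=cloud(i,d); u,v=proj(i,[.475,.122,.068])[0].round().astype(int); print(u,v)
    if 3<u<637 and 3<v<477: print(n,np.median(C[v-3:v+4,u-3:u+4].reshape(-1,3),0))
    u,v=proj(i,[.44,.07,.05])[0].round().astype(int)
    if 3<u<637 and 3<v<477: print('block',np.median(C[v-3:v+4,u-3:u+4].reshape(-1,3),0))
    u0=proj(i,[.475,.122,.068])[0].round().astype(int)
    save(n+'chk.png',p)
    m=(C[...,2]>.06)&(C[...,2]<.075)&(abs(C[...,0]-.475)<.03)&(abs(C[...,1]-.122)<.03); print(m.sum(),C[m].mean(0) if m.any() else 0)
E
```

```text
215 218
wrist [0.47449637 0.12226478 0.06703766]
block [0.43929479 0.06986702 0.04891774]
1034 [0.47557248 0.12171022 0.06675128]
270 280
top [0.44515967 0.09501546 0.33362385]
block [0.43921038 0.06872967 0.04940408]
7 [0.46266514 0.12276574 0.06743393]
```

The thick stud is home: its head top is 18.1 mm above the block. Now the slim stud.

apply_moves([
  [0,-6,0,0,0,0,4.2],
  [0.2,-12,0,0,0,0,4.2],
  [0.4,-18,0,0,0,0,4.2],
  [0.6,-24,-1,0,0,0,4.2],
  [0.7,-30,-4,0,0,0,4.2],
  [0.7,-35,-8,0,0,0,4.2],
  [0.7,-36.8,-12,0,0,0,4.2],
  [0.7,-36.8,-15,0,0,0,4.2],
  [0.7,-36.8,-17.3,0,0,0,4.2],
  [0.7,-36.8,-18.4,0,0,0,4.2],
  [0.7,-36.8,-18.4,0,0,0,4.2],
  [0.7,-36.8,-18.4,0,0,0,4.2],
])

```text
time_s: 9.2
ee_pos: [0.4828, -0.3261, 0.0434]
eef_rot: [[1.0, 0.001, 0.001], [0.001, -1.0, -0.001], [0.001, 0.001, -1.0]]
contact_force: [-0.4, -0.8, 0.2]
gripper_width: 0.0422
```

apply_moves([
  [0,0,0,0,0,0,1.5],
  [0,0,0,0,0,0,1.5],
  [0,0,0,0,0,0,1.5],
  [0,0,0,0,0,0,1.5],
  [0,0,0,0,0,0,1.5],
])

```text
time_s: 9.82
ee_pos: [0.4824, -0.3263, 0.043]
eef_rot: [[1.0, 0.001, 0.001], [0.001, -1.0, -0.001], [0.001, 0.001, -1.0]]
contact_force: [0.2, -0.1, 2.8]
gripper_width: 0.0212
```

apply_moves([
  [0,0,3,0,0,0,1.5],
  [0,2,8,0,0,0,1.5],
  [-0.2,7,12,0,0,0,1.5],
  [-0.4,13,13,0,0,0,1.5],
  [-0.6,19,13,0,0,0,1.5],
  [-0.8,25,12,0,0,0,1.5],
  [-0.9,30,9,0,0,0,1.5],
  [-0.9,33.8,7,0,0,0,1.5],
  [-0.9,33.8,6,0,0,0,1.5],
  [-0.9,33.8,6,0,0,0,1.5],
  [-0.9,33.8,6,0,0,0,1.5],
])

```text
time_s: 11.2
ee_pos: [0.4737, 0.0109, 0.1032]
eef_rot: [[1.0, -0.001, 0.001], [-0.001, -1.0, -0.0], [0.001, 0.0, -1.0]]
contact_force: [0.8, 0.5, -0.4]
gripper_width: 0.0207
```

```bash
python3 - <<'E'
from h import *
s=snap('wrist'); p,d,i=s
st=readout.get_state(); print(st['ee_pos'])
a=p[240:360,270:370]; a=cv2.convertScaleAbs(a,alpha=1.3); save('ins3.png',cv2.resize(a,None,fx=5,fy=5,interpolation=cv2.INTER_CUBIC))
e=st['ee_pos']
for dx in(0,.001): print('foot far edge, centre',(proj(i,[e+[dx+.007,0,-.043],e+[dx,0,-.043]])-[270,240])*5)
b=np.array([.4753,.012,.05]);print('bore far chamfer, far bore, centre',(proj(i,[b+[.010,0,0],b+[.008,0,-.002],b])-[270,240])*5)
E
```

```text
[0.4738785  0.01089856 0.10333993]
foot far edge, centre [[251.99807428 117.7796371 ]
 [251.9215528  183.10543662]]
foot far edge, centre [[252.00913392 108.3381105 ]
 [251.93238942 173.85430059]]
bore far chamfer, far bore, centre [[241.03476996  40.43586855]
 [241.0824511   52.0973648 ]
 [241.08193523 130.81456668]]
```

View pics/ins3.png

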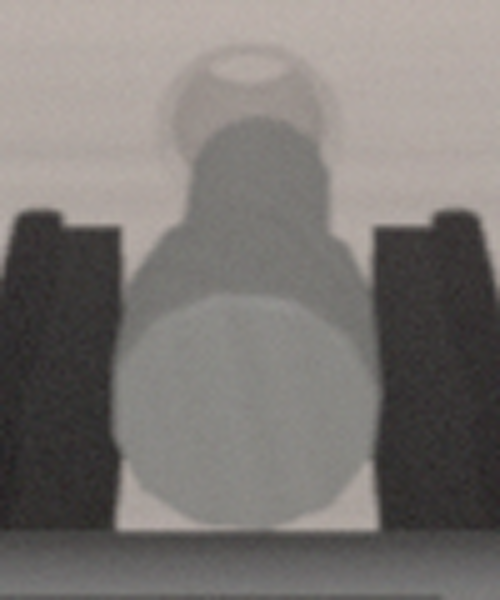

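The foot (259) is right of the bore (250) by about 1 mm in y, and it needs about +0.8 mm in x. Correcting and descending.

apply_moves([
  [0.08,0.1,0,0,0,0,1.5],
  [0.08,0.1,-0.4,0,0,0,1.5],
  [0.08,0.1,-0.8,0,0,0,1.5],
  [0.08,0.1,-1.2,0,0,0,1.5],
  [0.08,0.1,-1.6,0,0,0,1.5],
  [0.08,0.1,-1.9,0,0,0,1.5],
  [0.08,0.1,-1.9,0,0,0,1.5],
])

```text
time_s: 12.12
ee_pos: [0.4738, 0.0129, 0.0832]
eef_rot: [[1.0, 0.001, -0.0], [0.001, -1.0, -0.0], [-0.0, 0.0, -1.0]]
contact_force: [0.2, -1.5, -1.7]
gripper_width: 0.0213
```

apply_moves([
  [0,0,-0.5,0,0,0,1.5],
  [0,0,-1.0,0,0,0,1.5],
  [0,0,-1.5,0,0,0,1.5],
  [0,0,-1.85,0,0,0,1.5],
  [0,0,-1.85,0,0,0,1.5],
])

```text
time_s: 12.75
ee_pos: [0.474, 0.0125, 0.0646]
eef_rot: [[1.0, 0.001, 0.0], [0.001, -1.0, -0.001], [0.0, 0.001, -1.0]]
contact_force: [1.4, -5.2, -2.7]
gripper_width: 0.021
```

apply_moves([
  [0,0,0,0,0,0,4.2],
  [0,0,0,0,0,0,4.2],
  [0,0,0,0,0,0,4.2],
  [0,0,3,0,0,0,4.2],
  [0,0,8,0,0,0,4.2],
  [0,1,14,0,0,0,4.2],
  [0,3,20,0,0,0,4.2],
  [1,5.4,26,0,0,0,4.2],
  [4,5.4,31,0,0,0,6],
  [7.5,5.4,33.5,0,0,0,8],
  [7.5,5.4,33.5,0,0,0,8],
  [7.5,5.4,33.5,0,0,0,8],
])

```text
time_s: 14.25
ee_pos: [0.548, 0.0672, 0.3986]
eef_rot: [[1.0, 0.001, -0.003], [0.001, -1.0, 0.0], [-0.003, -0.0, -1.0]]
contact_force: [-0.2, -0.3, 0.0]
gripper_width: 0.0737
```

```bash
python3 - <<'E'
from h import *
import pickle
s=snap('wrist'); pickle.dump(s,open('w4.pkl','wb')); p,d,i=s; save('w4.png',p)
st=readout.get_state(); print(st['ee_pos'],st['eef_rot'].round(3))
C=cloud(i,d)
for nm,y in(('thick',.122),('slim',.012)):
    m=(C[...,2]>.058)&(C[...,2]<.08)&(abs(C[...,0]-.475)<.02)&(abs(C[...,1]-y)<.02); print(nm,m.sum(),np.median(C[m],0))
m=(abs(C[...,0]-.44)<.01)&(abs(C[...,1]-.067)<.02); print('block',np.median(C[m],0))
m=(C[...,2]>.215)&(C[...,2]<.25)&(C[...,0]>.6)&(C[...,0]<.7)&(abs(C[...,1]-.067)<.045); q=C[m]; print('bar',len(q),q.mean(0),q.min(0),q.max(0), np.polyfit(q[:,1],q[:,0],1))
E
```

```text
[0.54769911 0.06721699 0.39839079] [[ 1.     0.001 -0.003]
 [ 0.001 -1.     0.   ]
 [-0.003 -0.    -1.   ]]
thick 427 [0.47613815 0.12245779 0.0669892 ]
slim 268 [0.47628664 0.01380329 0.06682077]
block [0.44019189 0.06674308 0.04916262]
bar 2755 [0.65072032 0.06647313 0.23390382] [0.64380459 0.02202737 0.22616701] [0.65787715 0.11198193 0.23797728] [0.00369361 0.65047479]
```

View pics/w4.png

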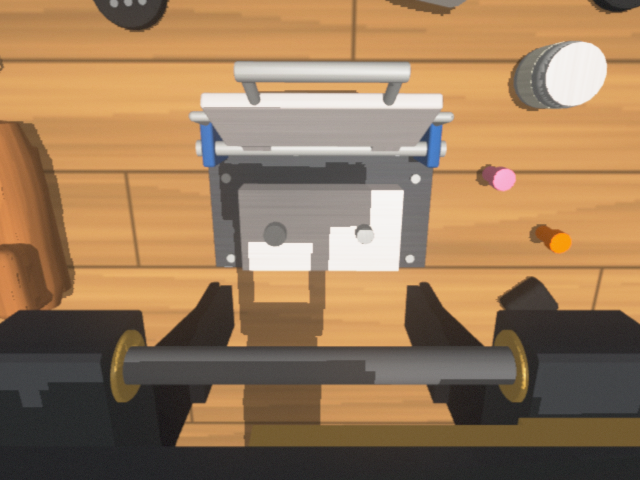

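Both heads sit about 17.8 mm above the block, so both studs are home. The bar spans (236–410, 72) and its centre is near (0.651, 0.067, 0.2305). Turning the jaws across the bar.

apply_moves([
  [1.5,0,0,0,0,0.16,6],
  [3,0,0,0,0,0.32,6],
  [4.5,0,0,0,0,0.48,6],
  [6,0,0,0,0,0.64,6],
  [7.5,0,0,0,0,0.8,6],
  [9,0,0,0,0,0.96,6],
  [10.2,0,0,0,0,1.12,6],
  [10.3,0,-2,0,0,1.28,6],
  [10.3,0,-5,0,0,1.44,6],
  [10.3,0,-8,0,0,1.571,6],
  [10.3,0,-8,0,0,1.571,6],
  [10.3,0,-8,0,0,1.571,6],
])

```text
time_s: 15.8
ee_pos: [0.6517, 0.0671, 0.321]
eef_rot: [[0.001, 1.0, 0.001], [1.0, -0.001, 0.0], [0.0, 0.001, -1.0]]
contact_force: [-0.7, 0.3, 0.4]
gripper_width: 0.06
```

```bash
python3 - <<'E'
from h import *
st=readout.get_state(); print(st['ee_pos'],st['eef_rot'].round(3),st['qpos'].round(3))
p,d,i=snap('wrist'); C=cloud(i,d); m=(C[...,2]>.22)&(C[...,2]<.25)&(C[...,0]>.6)&(C[...,0]<.7)&(abs(C[...,1]-.067)<.045); q=C[m]; print('bar',len(q),q.mean(0),q.min(0),q.max(0))
E
```

```text
[0.65165998 0.06707437 0.3210497 ] [[ 0.001  1.     0.001]
 [ 1.    -0.001  0.   ]
 [ 0.     0.001 -1.   ]] [-0.018  0.253  1.326  0.     1.562 -0.016]
bar 3255 [0.6505439  0.06943715 0.23398046] [0.64352863 0.02207196 0.22720269] [0.65752163 0.11197543 0.23736805]
```

apply_moves([
  [-0.1,0,-3,0,0,0,5],
  [-0.1,0,-6,0,0,0,5],
  [-0.1,0,-8.5,0,0,0,5],
  [-0.1,0,-9.8,0,0,0,5],
  [-0.1,0,-9.8,0,0,0,5],
  [-0.1,0,-9.8,0,0,0,0.5],
  [-0.1,0,-9.8,0,0,0,0.5],
  [-0.1,0,-9.8,0,0,0,0.5],
  [-0.1,0,-9.8,0,0,0,0.5],
  [-0.1,0,-9.8,0,0,0,0.5],
])

```text
time_s: 17.1
ee_pos: [0.6507, 0.0671, 0.2222]
eef_rot: [[-0.001, 1.0, -0.001], [1.0, 0.001, -0.0], [-0.0, -0.001, -1.0]]
contact_force: [-2.6, 0.3, 1.9]
gripper_width: 0.0127
```

Gripped. Swinging up along the arc, first to about 80 %.

apply_moves([
  [-0.32,0,0.15,0,-0.021,0,0.5],
  [-0.64,0,0.29,0,-0.043,0,0.5],
  [-1.29,0,0.55,0,-0.086,0,0.5],
  [-1.95,0,0.79,0,-0.129,0,0.5],
  [-2.62,0,1.0,0,-0.172,0,0.5],
  [-3.29,0,1.17,0,-0.215,0,0.5],
  [-3.98,0,1.32,0,-0.258,0,0.5],
  [-4.67,0,1.44,0,-0.3,0,0.5],
  [-5.2,0,1.51,0,-0.332,0,0.5],
  [-5.36,0,1.53,0,-0.343,0,0.5],
  [-5.36,0,1.53,0,-0.343,0,0.5],
  [-5.36,0,1.53,0,-0.343,0,0.5],
])

```text
time_s: 18.6
ee_pos: [0.5974, 0.0671, 0.2374]
eef_rot: [[-0.001, 0.942, 0.336], [1.0, 0.001, 0.0], [-0.0, 0.336, -0.942]]
contact_force: [0.1, 0.2, 0.2]
gripper_width: 0.0132
```

```bash
cat > bar.py <<'E'
from h import *
st=readout.get_state(); print(st['ee_pos'],st['eef_rot'].round(3).tolist(),st['contact_force'],st['moment'],abs(st['joint_velocities']).max())
g=st['ee_pos']-.008*st['eef_rot'][:,2]; print('grasp pt',g,'angle',np.arctan2(g[2]-.0752,-(g[0]-.5797)))
for n in('top','scene','wrist'):
    p,d,i=snap(n); C=cloud(i,d)
    # plate faces: points well between hinge and plate edge
    m=(d>0)&(C[...,2]>.11)&(C[...,2]<.185)&(C[...,0]>.54)&(C[...,0]<.68)&(abs(C[...,1]-.067)<.09)
    q=C[m]
    if len(q)>80:
        a=np.polyfit(q[:,2],q[:,0],1); r=q[:,0]-np.polyval(a,q[:,2]); k=abs(r)<.004; a=np.polyfit(q[k,2],q[k,0],1); print(n,len(q),k.sum(),'plate angle',np.pi/2+np.arctan(a[0]),'x at hinge z',np.polyval(a,.075))
    m=(d>0)&(C[...,2]>.235)&(C[...,2]<.258)&(C[...,0]>.54)&(C[...,0]<.68)&(abs(abs(C[...,1]-.067)-.04)<.018); q=C[m]
    if len(q)>10: print(n,'bar',len(q),q.mean(0).round(4),q.min(0).round(4),q.max(0).round(4))
E
python3 bar.py
```

```text
[0.59742951 0.06711987 0.23739567] [[-0.001, 0.942, 0.336], [1.0, 0.001, 0.0], [-0.0, 0.336, -0.942]] [0.10719035 0.23681899 0.1633855 ] [0.07913931 0.15878681 0.07973058] 0.00720532226600967
grasp pt [0.5947402  0.06711852 0.2449301 ] angle 1.6591779169257028
top 131 24 plate angle 1.578139150985549 x at hinge z 0.5806428570239239
top bar 59 [0.5938 0.0545 0.2494] [0.5876 0.0112 0.2435] [0.5994 0.1231 0.2561]
scene 1604 595 plate angle 1.621328942706263 x at hinge z 0.5910952054981562
scene bar 164 [0.5994 0.0566 0.2467] [0.5881 0.0093 0.2351] [0.6053 0.1237 0.2533]
wrist 7975 3731 plate angle 1.6613360391006116 x at hinge z 0.57286766916376
wrist bar 5125 [0.5934 0.0901 0.2483] [0.5879 0.0224 0.2351] [0.6018 0.125  0.2517]
```

The plate is at about 1.66 rad by kinematics, wrist depth and bar position, and the forces are tiny. Doing the last part slowly.

apply_moves([
  [-0.24,0,0.02,0,-0.015,0,0.5],
  [-0.56,0,0.05,0,-0.034,0,0.5],
  [-0.88,0,0.07,0,-0.054,0,0.5],
  [-1.16,0,0.08,0,-0.071,0,0.5],
  [-1.34,0,0.09,0,-0.082,0,0.5],
  [-1.42,0,0.09,0,-0.087,0,0.5],
  [-1.42,0,0.09,0,-0.087,0,0.5],
  [-1.42,0,0.09,0,-0.087,0,0.5],
  [-1.42,0,0.09,0,-0.087,0,0.5],
])

```text
time_s: 19.88
ee_pos: [0.5832, 0.0671, 0.2383]
eef_rot: [[-0.001, 0.909, 0.417], [1.0, 0.001, 0.0], [-0.0, 0.417, -0.909]]
contact_force: [0.1, 2.8, 1.6]
gripper_width: 0.0128
```

```bash
python3 bar.py; python3 - <<'E'
from h import *
a,_,_=snap('scene'); b,_,_=snap('wrist')
save('end.png',np.hstack([a[120:400,120:420],cv2.resize(b,(373,280))]))
E
```

```text
[0.58321795 0.06714016 0.23826994] [[-0.001, 0.909, 0.417], [1.0, 0.001, 0.0], [-0.0, 0.417, -0.909]] [0.13245378 2.77357422 1.58299572] [0.2786735  0.12627922 0.15469456] 0.00213894767755538
grasp pt [0.57988347 0.06713877 0.24554189] angle 1.5718734150905416
top 269 34 plate angle 1.5949799927054664 x at hinge z 0.5702573654888151
top bar 69 [0.5793 0.0583 0.2493] [0.5724 0.011  0.2411] [0.5861 0.1249 0.2572]
scene 1762 618 plate angle 1.5233061197473907 x at hinge z 0.5919880272750401
scene bar 193 [0.5842 0.0627 0.248 ] [0.5721 0.0091 0.2353] [0.5911 0.1245 0.2545]
wrist 8713 2726 plate angle 1.5719742393445708 x at hinge z 0.5729449982370474
wrist bar 5139 [0.578  0.0902 0.2488] [0.5727 0.0229 0.235 ] [0.5868 0.125  0.2525]
```

View pics/end.png

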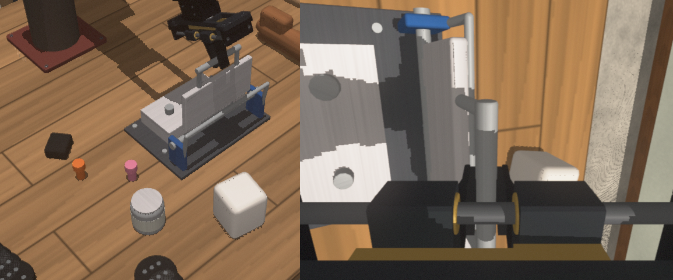

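The plate stands upright in the grip and both studs are seated. Handing in.

```bash
python3 -c "
from h import *
print(ticket.job_done())"
```

```text
the job is handed in; nothing more can be done
None
```

The press is ready. Both studs were set in their bores while the plate lay on its rest. Then I gripped the handle bar, swung the plate up to upright and handed the job in still holding it, at about 20 s.

- **Studs:** before the swing, wrist depth put both head tops about 17.8 mm above the die block, against 18 mm nominal, so both are right down on their heads.
- **Plate angle:** arm kinematics and the wrist-camera plate fit both gave 1.572 rad (target 1.571). The arm was still and the force on the tool was about 3 N.
- **Checks that disagreed:** the automatic plate fits from the scene camera (1.523) and the top camera (1.595) differed. Most of their points were rejected as not lying on one plane, so I relied on the wrist fit. The top camera's bar position agreed with upright to within about 1 mm.
- **Other things on the bench:** I touched nothing else, and those still in view in the last picture looked unmoved. I did not measure their positions again at the end.

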